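Aim the test stand's lamp at the ball valve and close the screen

TASK

Get the leak-test stand ready: slide its clear screen fully down, swing the lamp behind it until its beam points at the middle of the ball valve (the fitting with the flat lever), let go and see that the lamp stays there, and then slide the screen fully up again. Do not shift the fittings or any of the other things lying about.

Things in the scene. Friction and masses are not known exactly. Their poses are not given: they have to be found in the camera images.
- stand: Leak-test stand, fixed: grey base plate 240 x 400 x 12 mm (x -115 to 125), origin on its underside; x points from its front (robot side) to the rear, y left. Fixed clear panel 161 mm high at x = -92; rails 322 mm high at x = -99, y = +-186; dark post at x = 105, y = 0, 212 mm high, whose boom holds the lamp hinge at x = 30, y = 0, z = 200. Three fittings stand in a row along y under the lamp.
- screen (a joint): Height of the sliding screen in m: 0 fully down, 0.15 fully up (stops at both ends). It stays where it is left; about 4 N push it down and 11 N pull it up. Starts somewhere raised.
- screen_grip (a point): Grip point on the axis of the screen's handle: round steel bar, diameter 14 mm, sticking 66 mm forward (stand -x) from the middle of the screen's top edge. The point is 38 mm in front of the screen; z = 173 mm with the screen down, 323 up. The screen is a clear sheet 352 x 145 x 4 mm in an aluminium frame at stand x = -105, just before the fixed panel.
- lamp (a joint): Angle of the lamp's friction hinge in rad, axis along stand x: 0 the beam points straight down, positive swings the beam towards stand +y (and its handle towards -y); range -1.3 to 1.3. The lamp stays where it is left; about 0.35 N m (4 to 6 N at the handle) turns it. Starts swung well over to the +y side.
- lamp_axis (a point): Point on the lamp's hinge axis (stand x = 30, y = 0, z = 200 mm). Its axes turn with the lamp: the beam runs along its -z, x is the hinge axis. The lamp is an aluminium shade 68 mm wide at the mouth, reaching 63 mm from the hinge.
- lamp_grip (a point): Grip point on the axis of the lamp's handle: round steel bar, diameter 12 mm, parallel to the hinge axis, 85 mm from it, opposite the beam (above the hinge). The bar runs 94 mm forward (stand -x) from its 10 mm thick neck; the point is 75 mm in front of point lamp_axis, 24 mm from the bar's front end. It moves on an arc of 85 mm radius in the stand's y-z plane; the bar may turn in the fingers.
- valve_mid (a point): Middle of the ball valve's body, at which the beam must point: 21 mm above the valve's underside.
- valve: Brass ball valve, loose, 57 mm long (x), 38 mm wide, 52 mm high, with a flat steel lever 52 mm long on top reaching to its +x; origin under its middle. Which of the three places of the row it has varies.
- elbow: Bystander: brass elbow fitting, 53 x 38 x 52 mm, one mouth upward, in the same row.
- tee: Bystander: brass tee fitting, 58 x 36 x 48 mm, one mouth upward, in the same row.
- spray: Bystander: white bottle, diameter 52, 170 mm high, standing in front of the stand, to the left of the screen's handle.
- paste: Bystander: grey jar, diameter 64, 75 mm high, in front of the stand, to the right of the screen's handle.
- tape: Bystander: white tape roll, diameter 54, 18 mm high, left of the stand.
- rule: Bystander: black tape-measure case 60 x 30 x 55 mm, left of the stand.
- wrench: Bystander: steel wrench 190 mm long lying right of the stand.
- pipe: Bystander: copper pipe offcut, diameter 22, 150 mm long, lying right of the stand.
There are look-alikes about, which are no part of the job. Leave any purple look-alike of the valve alone.

How it is judged:
On the way, in this order (a step that is already met when the one before it is completed fails the run):
1. the screen is fully down (within 12 mm of its lower stop) (value of joint screen below 0.012 m), for 0.1 s.
2. with the screen still down (within 25 mm), the lamp is let go, at rest, and its beam passes within 12 mm of the middle of the valve, measured across the beam in its swing plane (y of valve_mid in the frame of lamp_axis between -0.012 and 0.012 m and velocity of joint lamp between -0.03 and 0.03 rad/s and value of joint screen below 0.025 m and contact force between the fingers and anything else below 0.3 N), for 0.5 s.
At the end, for the whole second after the job is handed in: The screen is within 12 mm of its upper stop, the lamp is at rest with its beam passing within 12 mm of the middle of the ball valve (across the beam, in its swing plane), the three fittings are within 20 mm and all other loose things within 30 mm of where they were (y of valve_mid in the frame of lamp_axis between -0.012 and 0.012 m and velocity of joint lamp between -0.03 and 0.03 rad/s and value of joint screen above 0.138 m and distance of each of elbow, tee, valve from where it was at the start of the episode below 0.02 m and distance of each of spray, paste, tape, wrench, pipe, rule from where it was at the start of the episode below 0.03 m); the robot touches nothing.
It fails at once if a fitting on the stand is shifted by more than 20 mm or another loose thing by more than 30 mm (distance of any of elbow, tee, valve from where it was at the start of the episode above 0.02 m or distance of any of spray, paste, tape, wrench, pipe, rule from where it was at the start of the episode above 0.03 m).
It also fails if it takes over 64 s, if anything falls off the work surface, if the arm or the gripper's body presses on something with over 40 N, if the wrist force passes 120 N, or if a joint passes its speed limit or range.

ROBOT

A 6-joint arm with a two-finger parallel gripper is mounted at the origin on the work surface. World frame = base frame: x ahead of the robot, y to its left, z up, the work surface at z = 0. Lengths are in m, angles in rad, forces in N, time in s.
With the tool pointing down it reaches from about 0.375 to 0.9 m from the base axis. Payload 3.1 kg.
Tool frame: the origin (TCP) lies at the very end of the fingers, on their centre line; the grasp point (between the pads) lies 19 mm behind it; z points along the fingers, y is the direction in which the jaws open and shut (so a half turn about z gives the same grasp; the last joint's range is limited). The gripper opens to 85 mm and grips with 20 to 120 N. Pads are 22 mm wide; open, the fingers measure 114 mm over their backs; the gripper's body (76 mm by 85 mm) begins 54 mm behind the grasp point. The pads swing forward as they close: fully open they stand 13 mm farther back than shut.
Start: joints at [1.014, 0.527, 1.433, -0, 1.181, -0.178], TCP at [0.231, 0.581, 0.194] pointing down, gripper open.
Joint ranges: [-3.08, 3.08], [-0.75, 2.2], [0.22, 2.44], [-1.43, 4.57], [0, 2.65], [-2.85, 2.85]. Speed limits (rad/s): [2.79, 2.79, 3.14, 3.14, 3.14, 3.14].

INTERFACE

Orientations are given as a unit quaternion [x, y, z, w].
In Python, from station import manip gives the robot as it stands. The module is installed in compiled form; this text tells all that it offers.
- The arm moves only by the tool send_rows, never from a script. Its argument "commands" is a list of rows, each an object with "delta_pos": the shift along the world's x, y, z in cm, a list of three; "yaw": the turn about the world's z in rad. A call has 1 to 10 rows; each row shifts and turns the pose as measured when the row begins; what a row does not reach is not made up. A row lasts 1/8 s, in which the tool goes at most 62.5 mm and 10.7 degrees, less where a joint would pass 70% of its speed; a pose out of reach is approached as far as the arm can. A call is refused whole if a number of a shift passes 6.25 or a number of a turn 0.188, either way. A call with a gripper value outside its range is refused whole. "grip" is the closure, from -1 (fully open) to 1 (shut), set as the call begins (left out, the last holds). The fingers move at their own pace and stop on an object; "force" is the grip in N (left out, the last holds). Time passes only in rows, so rows that do not move let the fingers close. It gives the time, the measured TCP pose, the force and the opening at its end, in the units of the state.
- manip.sense(): the state, without advancing time (a new reading comes with each control period).
- manip.snapshot(name): name is "scene" or "top" or "wrist"; returns the picture (480x640x3 uint8, blue, green, red); there is no depth.
- manip.get_calibration(name): a dict with "fx", "fy", "cx", "cy" (pixels), "world_to_cam" (4x4, takes a point from world to camera coordinates); the wrist camera has in their place "mount" (4x4, takes a point from camera to tool coordinates, whose origin is the TCP and whose axes are the flange's). Camera axes: x right, y down, z forward; pixel columns grow to the right and rows downward; lengths in m; the calibration is good to about 2 mm. The wrist camera is an equidistant fisheye: a pixel r from the principal point sees the ray r / f radians off the axis. A picture is of the moment at which its call begins: read the wrist's pose just before it. get_calibration takes no time and is no camera call.
- manip.sign_off(): hands the job in, once; it reports no verdict.
The state is a dict: "t": time; "q": joint angles; "qd": joint speeds; "tau": joint torques, N m; "tcp_pos": TCP position; "tool_rot": TCP orientation; "force": force on the tool from outside, world axes, zero at the start; "ft_torque": the same for the moment, N m; "finger_gap": opening from 0.0 (shut) to 1.0 (fully open).
Only numpy, scipy, OpenCV 4.12 (cv2) and the standard library are available. Lean on these libraries where they do the work, as an engineer would, in place of code of your own. Each camera call takes 0.05 s, during which the arm holds its last target. There are 200 camera calls.

## Working session

There is one attempt and no reset: what is moved stays moved. The work goes in short steps, Python scripts to look and compute and a tool call to move; the robot and the scene stay as the last step left them, time stands still between calls to the robot, and variables do not carry over. Pictures are saved under pics/ and viewed, about 8 in all and at most 12, crops included, and the job is handed in when it is done.

Besides the shell and the picture viewer there is one more tool, called as name([rows], argument=value, ...), one row to a line, values as JSON. send_rows: Moves the arm, as the interface text tells. Its arguments: {"type":"object","properties":{"commands":{"type":"array","items":{"type":"object","properties":{"delta_pos":{"type":"array","items":{"type":"number"}},"yaw":{"type":"number"}}}},"grip":{"type":"number"},"force":{"type":"number"}},"required":["commands"]}

```bash
mkdir -p pics; python3 - <<'E'
from station import manip
import cv2
for n in("scene","top"):
    cv2.imwrite(f"pics/{n}0.png",manip.snapshot(n)); c=manip.get_calibration(n); print(n,c)
print(manip.get_calibration("wrist")); print(manip.sense())
E
```

```text
scene {'fx': 592.5769848625507, 'fy': 592.5769848625507, 'cx': 319.35456421349306, 'cy': 239.4020155036691, 'world_to_cam': array([[-0.09610178,  0.995216  , -0.01759464,  0.0113269 ],
       [ 0.74132707,  0.05976715, -0.66847742, -0.28979806],
       [-0.66422784, -0.07728525, -0.74352429,  1.86776459],
       [ 0.        ,  0.        ,  0.        ,  1.        ]])}
top {'fx': 474.2488849198488, 'fy': 474.2488849198488, 'cx': 322.8583811625745, 'cy': 239.33782783686613, 'world_to_cam': array([[ 0.0609072 , -0.99813576,  0.0039134 ,  0.01031888],
       [-0.97228908, -0.06021568, -0.22589383,  0.60271203],
       [ 0.22570836,  0.00995361, -0.97414407,  1.2566428 ],
       [ 0.        ,  0.        ,  0.        ,  1.        ]])}
{'fx': 371.64829954431775, 'fy': 371.64829954431775, 'cx': 321.8487072143486, 'cy': 236.56884224626717, 'mount': array([[ 2.25916284e-04, -9.52260548e-01, -3.05286420e-01,
         7.86670864e-02],
       [ 9.99999819e-01,  4.49096985e-05,  5.99930087e-04,
        -6.63183185e-04],
       [-5.57579432e-04, -3.05286501e-01,  9.52260385e-01,
        -1.81169678e-01],
       [ 0.00000000e+00,  0.00000000e+00,  0.00000000e+00,
         1.00000000e+00]])}
{'t': 0.1, 'q': array([ 1.01450626e+00,  5.28399493e-01,  1.43379133e+00, -2.49987374e-05,
        1.18138554e+00, -1.78521532e-01]), 'qd': array([-2.39340034e-03, -3.18954046e-03, -1.29347614e-03,  1.31815735e-03,
       -1.12396752e-03, -4.78671776e-05]), 'tau': array([ 2.90632997e-04, -4.43303919e+01, -1.78585660e+01, -2.43579852e-04,
        3.90872636e-03,  7.53085061e-06]), 'tcp_pos': array([0.23013401, 0.58031035, 0.19310993]), 'tool_rot': array([ 1.87758361e-01,  9.82214749e-01, -9.29811380e-04, -3.45481935e-04]), 'force': array([0.41266332, 0.14742503, 0.2756789 ]), 'ft_torque': array([ 0.03417996, -0.00440357, -0.04364617]), 'finger_gap': 1.0032249786303498}
```

View pics/scene0.png

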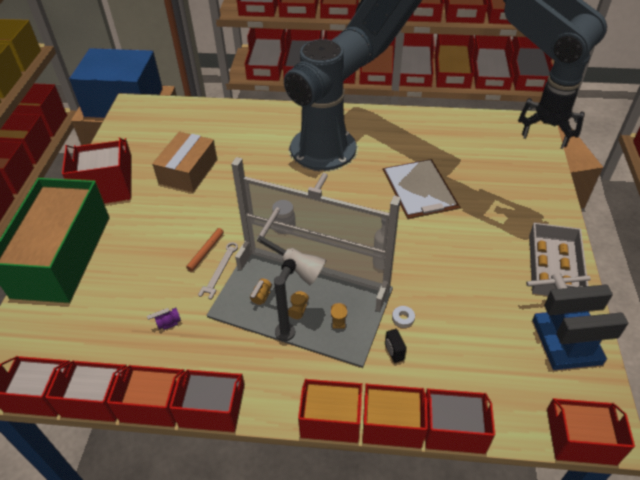

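View pics/top0.png

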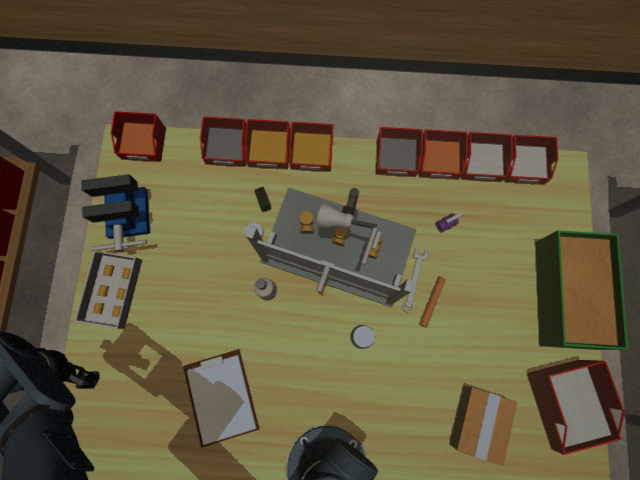

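The top view shows the stand rotated by about -15°, with its plate corners near (289,188), (415,229) and (395,305). Candidates for the valve:
- Brass fitting with the pale lever at top (374,243) / scene (261,291).
- Brass elbow and tee at top (307,222) and (340,236).
- Purple look-alike at top (448,222) / scene (167,319), to be left alone.

The brass one with the lever is my choice. I'll check it in a close crop.

```bash
python3 - <<'E'
import cv2,numpy as np
a=cv2.imread("pics/top0.png")[175:325,235:435]; b=cv2.imread("pics/scene0.png")[150:370,200:420]
cv2.imwrite("pics/ctop.png",cv2.resize(a,None,fx=4,fy=4,interpolation=cv2.INTER_CUBIC))
cv2.imwrite("pics/cscene.png",cv2.resize(b[:, :],(600,600),interpolation=cv2.INTER_CUBIC))
E
```

```text
(no output)
```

View pics/ctop.png

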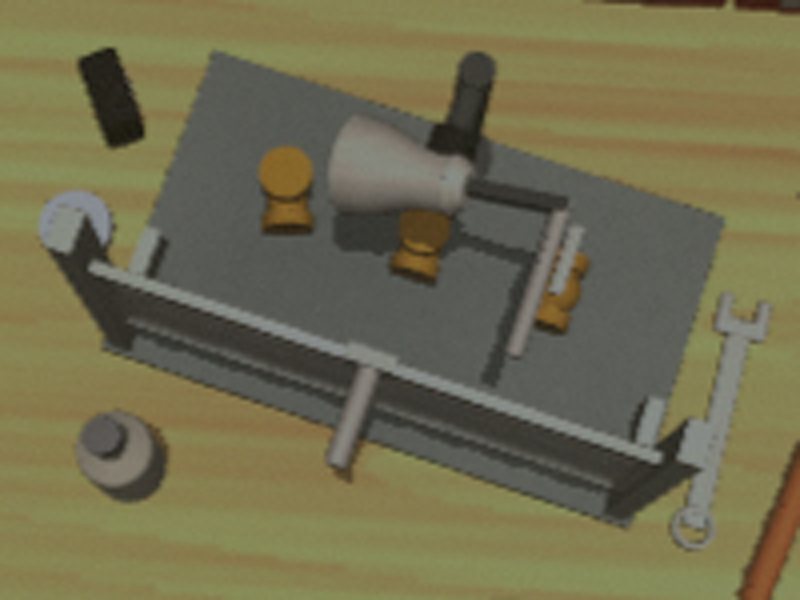

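View pics/cscene.png

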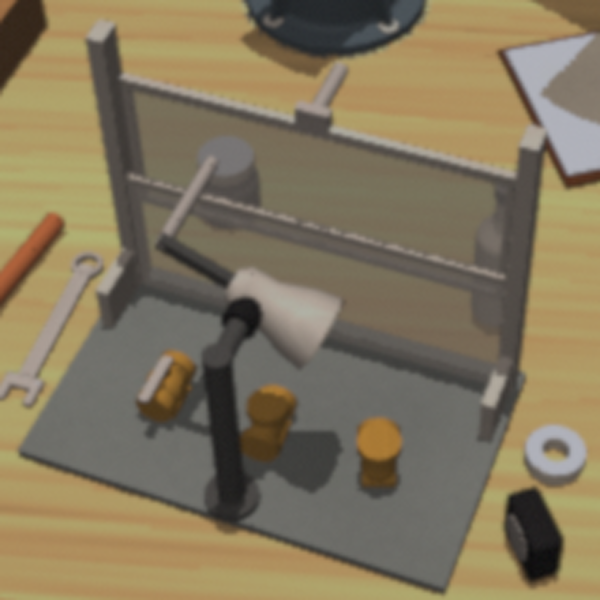

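The crops confirm it: the valve with the pale flat lever is the right-hand (-y) fitting, at top crop (566,293) and scene crop (167,385). The elbow and tee are the other two, each with an upward mouth. Next I fit the stand, joints and valve from both views.

```bash
cat > h.py <<'E'
import numpy as np
from scipy.optimize import least_squares
from station import manip
C={n:manip.get_calibration(n) for n in("scene","top")}
def proj(n,P):
    c=C[n];p=c["world_to_cam"]@np.r_[P,1];return np.array([c["fx"]*p[0]/p[2]+c["cx"],c["fy"]*p[1]/p[2]+c["cy"]])
def pix(n,u):
    u=np.array(u,float);return np.array([235,175])+(u+.5)/4-.5 if n=="top" else np.array([200,150])+(u+.5)*220/600-.5
def S2W(s,P):
    c,si=np.cos(s[2]),np.sin(s[2]);return np.array([s[0]+c*P[0]-si*P[1],s[1]+si*P[0]+c*P[1],P[2]])
E
cat > fit.py <<'E'
from h import *
obs=[("top",(213,52),lambda p:(.125,.2,.012)),("top",(722,218),lambda p:(.125,-.2,.012)),("top",(630,527),lambda p:(-.115,-.2,.012)),("top",(104,348),lambda p:(-.115,.2,.012)),
("scene",(22,453),lambda p:(.125,-.2,.012)),("scene",(444,590),lambda p:(.125,.2,.012)),("scene",(523,375),lambda p:(-.115,.2,.012)),
("top",(478,66),lambda p:(.105,0,.212)),
("top",(339,464),lambda p:(-.172,0,.173+p[3])),("scene",(341,69),lambda p:(-.172,0,.173+p[3])),
("top",(517,352),lambda p:(-.069,-.085*np.sin(p[4]),.2+.085*np.cos(p[4]))),("scene",(211,160),lambda p:(-.069,-.085*np.sin(p[4]),.2+.085*np.cos(p[4]))),
("top",(564,210),lambda p:(.025,-.085*np.sin(p[4]),.2+.085*np.cos(p[4]))),("scene",(166,240),lambda p:(.025,-.085*np.sin(p[4]),.2+.085*np.cos(p[4]))),
("top",(566,293),lambda p:(p[5],p[6],.033)),("scene",(168,384),lambda p:(p[5],p[6],.033))]
f=lambda p:np.concatenate([proj(n,S2W(p,P(p)))-pix(n,u) for n,u,P in obs])
r=least_squares(f,[.5,0,-.2,.1,1,0,-.12],loss="soft_l1")
p=r.x;print(p.round(4));print(f(p).reshape(-1,2).round(1).tolist())
print("screen grip",S2W(p,(-.143,0,.173+p[3])).round(3),"down z .173")
a=p[4];print("lamp grip",S2W(p,(-.045,-.085*np.sin(a),.2+.085*np.cos(a))).round(3))
t=np.arctan2(p[6],.2-.033);print("target angle",t,"grip",S2W(p,(-.045,-.085*np.sin(t),.2+.085*np.cos(t))).round(3),"valve",S2W(p,(p[5],p[6],.033)).round(3))
E
python3 fit.py
```

```text
[ 0.5977  0.0018 -0.2666  0.1001  1.1706  0.0241 -0.0986]
[[0.2, -1.5], [1.2, -1.3], [0.5, -0.7], [-0.6, -0.8], [-2.4, -1.1], [0.4, -0.7], [1.1, -1.6], [-0.0, -0.2], [-0.6, 0.3], [-0.2, -0.0], [-0.5, 0.3], [-0.0, 0.3], [-0.6, 0.1], [-0.6, -0.4], [-2.2, -0.6], [-1.2, -0.9]]
screen grip [0.46  0.039 0.273] down z .173
lamp grip [ 0.534 -0.062  0.233]
target angle -0.5332215091988469 grip [0.566 0.055 0.273] valve [ 0.595 -0.1    0.033]
```

send_rows([
  {"delta_pos": [0,0,6],"yaw": 0.11},
  {"delta_pos": [0,0,6],"yaw": 0},
  {"delta_pos": [0,0,5],"yaw": 0},
  {"delta_pos": [2.1,-5,0],"yaw": 0},
  {"delta_pos": [2.1,-5,0],"yaw": 0},
  {"delta_pos": [2.1,-5,0],"yaw": 0},
  {"delta_pos": [2.1,-5,0],"yaw": 0},
  {"delta_pos": [2.1,-5,0],"yaw": 0},
  {"delta_pos": [2.1,-5,0],"yaw": 0},
  {"delta_pos": [2.1,-5,0],"yaw": 0},
], grip=-1)

```text
t: 1.35
tcp_pos: [0.3765, 0.2201, 0.3629]
tool_rot: [0.128, 0.992, -0.005, -0.001]
force: [0.6, -0.5, 0.4]
finger_gap: 1.002
```

```bash
python3 - <<'E'
from h import *
from scipy.optimize import fsolve
for n,u,z in [("top",(105,436),.17),("top",(365-3,336),.075)]:
    P=pix(n,u) if u[0]<200 else np.array(u)
    print(fsolve(lambda q:proj(n,(q[0],q[1],z))-P,[.5,0]).round(3))
E
```

```text
[0.453 0.195]
[ 0.343 -0.073]
```

send_rows([
  {"delta_pos": [2.1,-4.5,0],"yaw": 0},
  {"delta_pos": [2.1,-4.5,0],"yaw": 0},
  {"delta_pos": [2.1,-4.5,0],"yaw": 0},
  {"delta_pos": [2.1,-4.5,0],"yaw": -0.01},
  {"delta_pos": [0,0,0],"yaw": 0},
])

```text
t: 1.98
tcp_pos: [0.462, 0.0306, 0.3612]
tool_rot: [0.136, 0.991, -0.005, -0.003]
force: [0.7, 0.2, 0.3]
finger_gap: 0.998
```

```bash
python3 - <<'E'
from h import *
import cv2
s=manip.sense(); print(s["tcp_pos"],s["tool_rot"])
cv2.imwrite("pics/w1.png",manip.snapshot("wrist"))
E
```

```text
[0.4619617  0.03061184 0.36122634] [ 0.13564328  0.99074411 -0.00454157 -0.00252564]
```

View pics/w1.png

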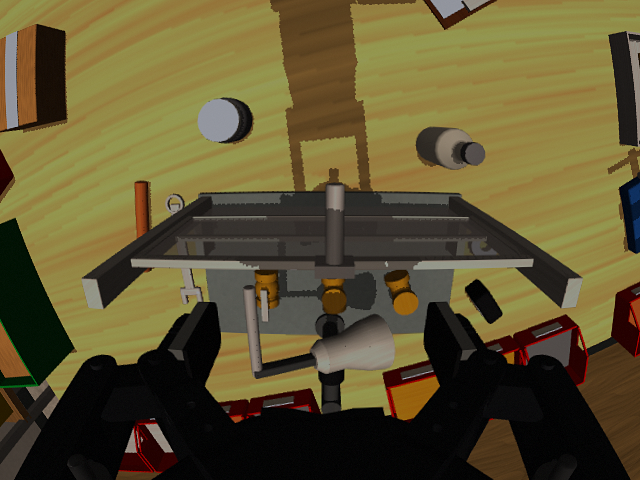

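The wrist view shows the screen handle from (335,186) to (335,262), parallel to the fingers. The valve body is at (266,289) with its lever over it, and the lamp bar runs (250,288) to (258,374). I'll add these to the fit.

```bash
cat >> h.py <<'E'
from scipy.spatial.transform import Rotation as R
W=manip.get_calibration("wrist")
def wproj(P,tp,q):
    Pt=R.from_quat(q).inv().apply(np.array(P)-tp); M=W["mount"]; c=M[:3,:3].T@(Pt-M[:3,3])
    rho=np.hypot(c[0],c[1]); th=np.arctan2(rho,c[2]); return np.array([W["fx"]*th*c[0]/rho+W["cx"],W["fy"]*th*c[1]/rho+W["cy"]])
E
python3 - <<'E'
s=open("fit.py").read()
s=s.replace('f=lambda','''tp=np.array([.4620,.0306,.3612]);q=[.13564,.99074,-.00454,-.00253]
lh=lambda x:(lambda p:(x,-.085*np.sin(p[4]),.2+.085*np.cos(p[4])))
wob=[((203,193),lambda p:(-.115,-.2,.012)),((461,193),lambda p:(-.115,.2,.012)),((206,333),lambda p:(.125,-.2,.012)),((335,185),lambda p:(-.172,0,.175+p[3])),((250,288),lh(-.069)),((258,373),lh(.025)),((266,289),lambda p:(p[5],p[6],.033))]
f=lambda''',1).replace("for n,u,P in obs])","for n,u,P in obs]+[wproj(S2W(p,P(p)),tp,q)-u for u,P in wob])")
open("fit.py","w").write(s)
E
python3 fit.py
```

```text
[ 0.598   0.0018 -0.2683  0.1013  1.1396  0.0273 -0.098 ]
[[0.3, -1.6], [1.2, -1.2], [0.4, -0.7], [-0.6, -1.0], [-2.4, -1.1], [0.3, -0.5], [1.2, -1.4], [0.0, -0.3], [-0.7, 0.1], [-0.1, -0.3], [-0.9, -0.0], [0.4, -0.3], [-0.9, -0.3], [-0.3, -1.0], [-2.1, -1.7], [-1.5, 0.2], [-5.4, 1.9], [0.6, 1.9], [7.8, -0.7], [-0.1, -0.4], [-0.4, 0.6], [-0.2, -4.0], [-0.2, -0.8]]
screen grip [0.46  0.04  0.274] down z .173
lamp grip [ 0.534 -0.061  0.236]
target angle -0.5308963127713607 grip [0.566 0.055 0.273] valve [ 0.598 -0.1    0.033]
```

send_rows([
  {"delta_pos": [-0.2,0.9,0],"yaw": 0},
  {"delta_pos": [0,0,-4],"yaw": 0},
  {"delta_pos": [0,0,-4],"yaw": 0},
  {"delta_pos": [0,0,-2.6],"yaw": 0},
  {"delta_pos": [0,0,0],"yaw": 0},
])

```text
t: 2.65
tcp_pos: [0.4549, 0.0504, 0.2537]
tool_rot: [0.13, 0.992, -0.003, -0.003]
force: [-0.3, -0.9, -0.4]
finger_gap: 1.002
```

send_rows([
  {"delta_pos": [0,0,0],"yaw": 0},
  {"delta_pos": [0,0,0],"yaw": 0},
  {"delta_pos": [0,0,0],"yaw": 0},
  {"delta_pos": [0,0,0],"yaw": 0},
  {"delta_pos": [0,0,0],"yaw": 0},
  {"delta_pos": [0,0,0],"yaw": 0},
], grip=1, force=50)

```text
t: 3.4
tcp_pos: [0.4572, 0.0519, 0.258]
tool_rot: [0.128, 0.992, -0.002, 0.002]
force: [0.2, 0.3, -1.6]
finger_gap: 0.003
```

```bash
python3 - <<'E'
from h import *
import cv2
s=manip.sense(); print(s["tcp_pos"],s["tool_rot"],s["finger_gap"],s["force"])
a=manip.snapshot("wrist");b=manip.snapshot("scene")
cv2.imwrite("pics/w2.png",np.hstack([a[120:480,120:520],cv2.resize(b[130:330,200:420],(400,360))]))
E
```

```text
[0.45724289 0.05185905 0.25802887] [ 0.12823971  0.99173867 -0.00243316  0.00175004] 0.0027886977787819414 [ 0.23275554  0.31334222 -1.59925217]
```

View pics/w2.png

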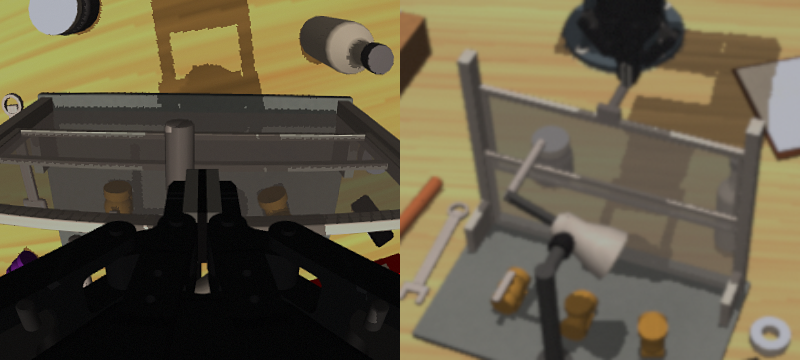

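```bash
python3 - <<'E'
from h import *
p=[.598,.0018,-.2683,.1013]
s=manip.sense(); tp,q=s["tcp_pos"],s["tool_rot"]
for x in(-.172,-.143,-.11): 
    P=S2W(p,(x,0,.173+p[3])); print(x,P.round(3),"wrist",wproj(P,tp,q)-120,"old",wproj(P,[.4620,.0306,.3612],[.13564,.99074,-.00454,-.00253]))
print("tcp in wrist",wproj(tp,tp,q)-120,"grasp",wproj(tp+[0,0,.019],tp,q)-120)
# free fit of the tip from views
ob=[("w",(300,241)),("o",(335,186)),("top",pix("top",(339,464))),("scene",pix("scene",(341,69)))]
def g(P):
    r=[wproj(P,tp,q)-ob[0][1],wproj(P,np.array([.4620,.0306,.3612]),[.13564,.99074,-.00454,-.00253])-ob[1][1],proj("top",P)-ob[2][1],proj("scene",P)-ob[3][1]]
    return np.concatenate(r)
r=least_squares(g,[.43,.04,.27]);print(r.x,r.fun.round(1),S2W(p,(-.172,0,.274)))
E
```

```text
-0.172 [0.432 0.047 0.274] wrist [179.89326612 122.4983386 ] old [334.7888017  184.15137421]
-0.143 [0.46  0.04  0.274] wrist [180.49570685 177.6427605 ] old [334.59832102 222.40874254]
-0.11 [0.492 0.031 0.274] wrist [181.39918661 231.48819923] old [334.2946524  263.42857542]
tcp in wrist [202.74983934 153.61025677] grasp [202.6821395  169.36337838]
[0.43281264 0.04715076 0.2714304 ] [ 0.1  0.9 -0.4 -1.6 -0.6 -0.1 -0.2  0.8] [0.43215365 0.04739593 0.274     ]
```

```bash
python3 - <<'E'
from h import *
s=manip.sense(); tp,q=s["tcp_pos"],s["tool_rot"]; Rm=R.from_quat(q)
for dz in(0,-.01,-.02,-.03):
    print(dz,[ (wproj(tp+Rm.apply((dx,dy,dz)),tp,q)-120).round(0).tolist() for dx,dy in((.011,.008),(.011,-.008),(-.011,.008),(-.011,-.008))])
tp0=np.array([.4620,.0306,.3612]);q0=[.13564,.99074,-.00454,-.00253];R0=R.from_quat(q0)
for dz in(0,-.013,-.025): print("open",dz,[wproj(tp0+R0.apply((dx,dy,dz)),tp0,q0).round(0).tolist() for dx in(.011,-.011) for dy in(.0425,-.0425)])
E
```

```text
0 [[218.0, 134.0], [187.0, 134.0], [217.0, 172.0], [188.0, 172.0]]
-0.01 [[219.0, 141.0], [187.0, 141.0], [218.0, 181.0], [187.0, 181.0]]
-0.02 [[220.0, 149.0], [186.0, 149.0], [219.0, 190.0], [187.0, 190.0]]
-0.03 [[221.0, 158.0], [185.0, 158.0], [220.0, 200.0], [186.0, 200.0]]
open 0 [[403.0, 254.0], [242.0, 254.0], [400.0, 291.0], [245.0, 291.0]]
open -0.013 [[408.0, 263.0], [237.0, 263.0], [405.0, 302.0], [241.0, 302.0]]
open -0.025 [[414.0, 273.0], [232.0, 273.0], [410.0, 314.0], [236.0, 314.0]]
```

```bash
python3 - <<'E'
import cv2,numpy as np
w1=cv2.imread("pics/w1.png")[270:400,150:290]; w2=cv2.imread("pics/w2.png")[100:280,130:270]
cv2.imwrite("pics/z.png",np.hstack([cv2.resize(w1*1,(400,371)),cv2.resize(np.clip(w2*2.0,0,255).astype(np.uint8),(400,514))[:371]]))
E
```

```text
(no output)
```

View pics/z.png

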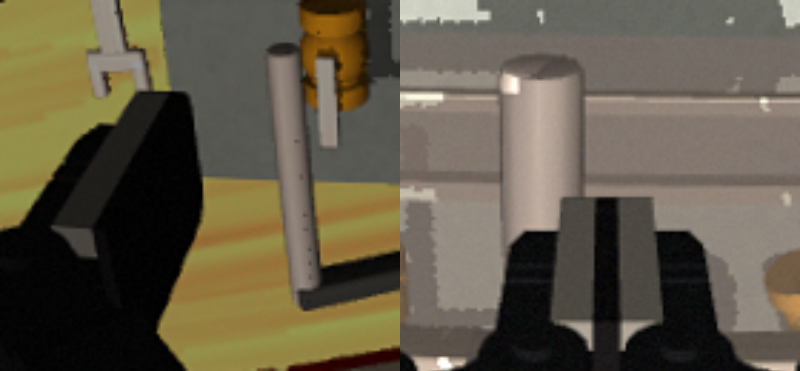

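The open fingertips at z.png (190,95) and the shut tips at (605,197) both appear about 40 mm short of where the reported TCP should project. That would explain closing on air above the bar. I'll check it in the scene camera.

```bash
python3 - <<'E'
from h import *
import cv2
s=manip.sense()
t0=np.array([.23013,.58031,.19311]); R0=R.from_quat([.18776,.98221,-.00093,-.00035])
for d in(0,-.013,-.043,-.055): print("start",d,[proj("scene",t0+R0.apply((0,y,d))).round(0).tolist() for y in(-.045,0,.045)],[proj("top",t0+R0.apply((0,y,d))).round(0).tolist() for y in(-.045,0,.045)])
for d in(0,-.043): print("now",d,proj("scene",s["tcp_pos"]-[0,0,d]))
a=cv2.imread("pics/scene0.png")[70:160,490:610]
b=cv2.imread("pics/top0.png")[330:420,40:140]
c=manip.snapshot("scene")[120:210,280:380]
cv2.imwrite("pics/z2.png",np.hstack([cv2.resize(a,(480,360),interpolation=2),cv2.resize(c,(320,288),interpolation=2)if 0 else cv2.resize(c,(320,360),interpolation=2)]))
E
```

```text
start 0 [[521.0, 152.0], [538.0, 156.0], [556.0, 162.0]] [[106.0, 374.0], [90.0, 366.0], [73.0, 358.0]]
start -0.013 [[522.0, 148.0], [539.0, 153.0], [557.0, 158.0]] [[103.0, 374.0], [87.0, 366.0], [70.0, 358.0]]
start -0.043 [[525.0, 138.0], [542.0, 143.0], [561.0, 148.0]] [[97.0, 375.0], [81.0, 366.0], [64.0, 358.0]]
start -0.055 [[526.0, 135.0], [544.0, 140.0], [562.0, 145.0]] [[95.0, 375.0], [78.0, 367.0], [61.0, 358.0]]
now 0 [325.62901169 187.35096998]
now -0.043 [325.44363978 173.35951208]
```

View pics/z2.png

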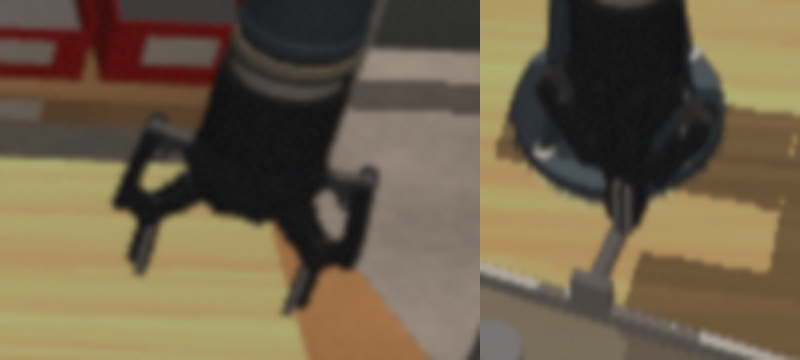

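The right-hand crop shows the shut tip at scene (324,176), against (325,187) for the reported TCP. The start picture agrees. So the real fingertips sit about 37 mm above the reported TCP, and I'll put the grasp point at TCP z + 0.055. The other loose things are clear. Next I lift, open, recentre and descend deeper.

send_rows([
  {"delta_pos": [0,0,3],"yaw": 0},
  {"delta_pos": [0,0,2],"yaw": 0},
  {"delta_pos": [0,0,0],"yaw": 0},
  {"delta_pos": [0,0,0],"yaw": 0},
  {"delta_pos": [0,0,0],"yaw": 0},
], grip=-1)

```text
t: 4.18
tcp_pos: [0.4554, 0.0519, 0.3066]
tool_rot: [0.128, 0.992, -0.002, -0.001]
force: [-0.3, -0.6, -0.6]
finger_gap: 1.001
```

send_rows([
  {"delta_pos": [0,0,0],"yaw": 0},
  {"delta_pos": [0,0,0],"yaw": 0},
])

```text
t: 4.42
tcp_pos: [0.4547, 0.052, 0.3054]
tool_rot: [0.128, 0.992, -0.002, -0.002]
force: [-0.2, 0.2, -1.0]
finger_gap: 0.997
```

send_rows([
  {"delta_pos": [0.5,-1.2,0],"yaw": -0.01},
  {"delta_pos": [0,0,0],"yaw": 0},
  {"delta_pos": [0,0,0],"yaw": 0},
])

```text
t: 4.8
tcp_pos: [0.4602, 0.0389, 0.3051]
tool_rot: [0.134, 0.991, -0.002, -0.003]
force: [-0.2, 0.6, 0.9]
finger_gap: 1.002
```

send_rows([
  {"delta_pos": [0,0,-3],"yaw": 0},
  {"delta_pos": [0,0,-3],"yaw": 0},
  {"delta_pos": [0,0,-2.7],"yaw": 0},
  {"delta_pos": [0,0,0],"yaw": 0},
  {"delta_pos": [0,0,0],"yaw": 0},
])

```text
t: 5.42
tcp_pos: [0.4621, 0.0386, 0.218]
tool_rot: [0.134, 0.991, -0.002, 0.0]
force: [0.4, -0.9, 0.5]
finger_gap: 1.0
```

send_rows([
  {"delta_pos": [0,0,0],"yaw": 0},
  {"delta_pos": [0,0,0],"yaw": 0},
  {"delta_pos": [0,0,0],"yaw": 0},
  {"delta_pos": [0,0,0],"yaw": 0},
  {"delta_pos": [0,0,0],"yaw": 0},
], grip=1, force=50)

```text
t: 6.05
tcp_pos: [0.4642, 0.0386, 0.221]
tool_rot: [0.134, 0.991, -0.002, 0.003]
force: [0.2, 0.7, -0.8]
finger_gap: 0.142
```

send_rows([
  {"delta_pos": [0,0,-2],"yaw": 0},
  {"delta_pos": [0,0,-2],"yaw": 0},
  {"delta_pos": [0,0,-2],"yaw": 0},
  {"delta_pos": [0,0,-2],"yaw": 0},
  {"delta_pos": [0,0,-1.5],"yaw": 0},
  {"delta_pos": [0,0,0],"yaw": 0},
])

```text
t: 6.8
tcp_pos: [0.4642, 0.0386, 0.1257]
tool_rot: [0.134, 0.991, -0.002, 0.004]
force: [2.6, 0.5, -10.5]
finger_gap: 0.143
```

send_rows([
  {"delta_pos": [0,0,-0.5],"yaw": 0},
  {"delta_pos": [0,0,-0.5],"yaw": 0},
  {"delta_pos": [0,0,-0.4],"yaw": 0},
])

```text
t: 7.18
tcp_pos: [0.4645, 0.0385, 0.1175]
tool_rot: [0.134, 0.991, -0.003, 0.005]
force: [-12.2, 1.1, 53.3]
finger_gap: 0.143
```

send_rows([
  {"delta_pos": [0,0,0.1],"yaw": 0},
  {"delta_pos": [0,0,0],"yaw": 0},
])

```text
t: 7.42
tcp_pos: [0.4644, 0.0385, 0.1194]
tool_rot: [0.133, 0.991, -0.003, 0.006]
force: [1.0, 0.0, -2.4]
finger_gap: 0.144
```

send_rows([
  {"delta_pos": [0,0,0],"yaw": 0},
  {"delta_pos": [0,0,0],"yaw": 0},
  {"delta_pos": [0,0,0],"yaw": 0},
  {"delta_pos": [0,0,0],"yaw": 0},
  {"delta_pos": [0,0,0],"yaw": 0},
], grip=-1)

```text
t: 8.05
tcp_pos: [0.4649, 0.0383, 0.1188]
tool_rot: [0.133, 0.991, -0.003, 0.006]
force: [0.2, 1.5, -0.2]
finger_gap: 1.0
```

send_rows([
  {"delta_pos": [0,0,5.5],"yaw": 0},
  {"delta_pos": [0,0,5.5],"yaw": 0},
  {"delta_pos": [0,0,5],"yaw": 0},
  {"delta_pos": [3.4,-5,0],"yaw": 0},
  {"delta_pos": [3.4,-5,0],"yaw": 0},
  {"delta_pos": [0,0,0],"yaw": 0},
  {"delta_pos": [0,0,0],"yaw": 0},
])

```text
t: 8.93
tcp_pos: [0.5328, -0.0634, 0.2842]
tool_rot: [0.132, 0.991, -0.003, 0.005]
force: [0.1, 0.5, -0.2]
finger_gap: 1.001
```

```bash
python3 - <<'E'
from h import *
import cv2
s=manip.sense(); print(repr(s["tcp_pos"]),repr(s["tool_rot"]))
a=manip.snapshot("wrist");cv2.imwrite("pics/w3.png",a)
cv2.imwrite("pics/w3c.png",np.clip(cv2.resize(a[150:430,140:540],(800,560),interpolation=2)*1.4,0,255).astype(np.uint8))
E
```

```text
array([ 0.5328032 , -0.06340999,  0.28420542]) array([ 0.1324299 ,  0.9911736 , -0.00307302,  0.00526936])
```

View pics/w3c.png

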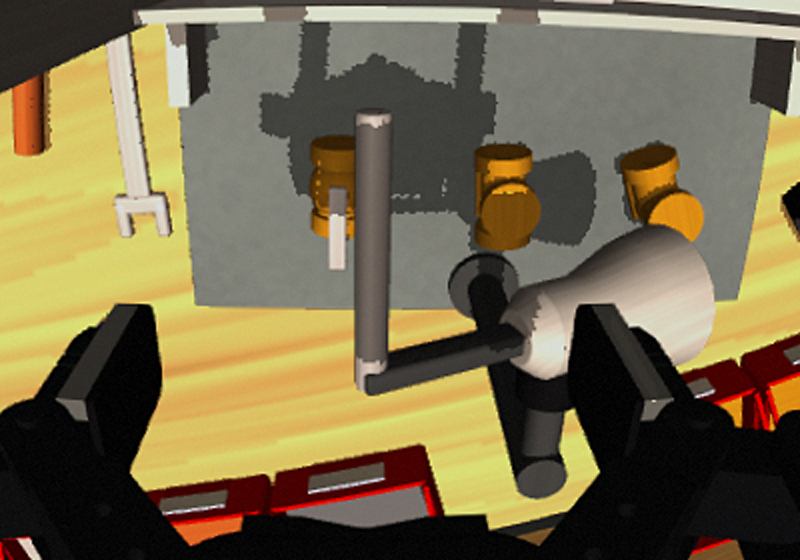

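The valve body is at crop (333,187), lever (337,190) to (337,268). The lamp bar runs (373,113) to (371,370), centred between the fingers at (155/580). I'll solve the valve and bar from this view.

```bash
python3 - <<'E'
from h import *
tp=np.array([.5328032,-.06340999,.28420542]);q=[.1324299,.9911736,-.00307302,.00526936]
p=np.array([.598,.0018,-.2683]); px=lambda u:np.array(u)/2+[140,150]
for lab,u,z in(("valve",(333,187),.033),("valve ends",(335,145),.035),("",(333,228),.035),("lever",(337,268),.062),("lever0",(337,190),.062),("plate RR",(197,305),.012)):
    r=least_squares(lambda s:wproj(S2W(p,(s[0],s[1],z)),tp,q)-px(u),[0,-.1]);print(lab,r.x.round(4))
r=least_squares(lambda a:np.r_[wproj(S2W(p,(-.069,-.085*np.sin(a[0]),.2+.085*np.cos(a[0]))),tp,q)-px((373,113)),wproj(S2W(p,(.025,-.085*np.sin(a[0]),.2+.085*np.cos(a[0]))),tp,q)-px((371,368))],[1.1]);print("lamp",r.x,r.fun)
E
```

```text
valve [ 0.0265 -0.1004]
valve ends [-0.001  -0.0989]
 [ 0.053  -0.1006]
lever [ 0.0678 -0.0973]
lever0 [ 0.018  -0.0968]
plate RR [ 0.1226 -0.1985]
lamp [1.15782069] [ 0.15743606  1.23112186  0.16770501 -0.91733456]
```

send_rows([
  {"delta_pos": [0.1,0.2,-3.5],"yaw": 0},
  {"delta_pos": [0,0,-3.5],"yaw": 0},
  {"delta_pos": [0,0,-3.4],"yaw": 0},
  {"delta_pos": [0,0,0],"yaw": 0},
  {"delta_pos": [0,0,0],"yaw": 0},
])

```text
t: 9.6
tcp_pos: [0.5316, -0.056, 0.1798]
tool_rot: [0.129, 0.992, -0.003, 0.006]
force: [-1.1, -0.8, 0.1]
finger_gap: 1.0
```

send_rows([
  {"delta_pos": [0,0,0],"yaw": 0},
  {"delta_pos": [0,0,0],"yaw": 0},
  {"delta_pos": [0,0,0],"yaw": 0},
  {"delta_pos": [0,0,0],"yaw": 0},
  {"delta_pos": [0,0,0],"yaw": 0},
  {"delta_pos": [0,0,0],"yaw": 0},
], grip=1, force=25)

```text
t: 10.35
tcp_pos: [0.5324, -0.0613, 0.1843]
tool_rot: [0.128, 0.992, -0.009, 0.009]
force: [0.8, 2.0, -2.5]
finger_gap: 0.123
```

send_rows([
  {"delta_pos": [0.15,0.54,1.06],"yaw": 0},
  {"delta_pos": [0.19,0.68,0.97],"yaw": 0},
  {"delta_pos": [0.22,0.8,0.86],"yaw": 0},
  {"delta_pos": [0.25,0.91,0.74],"yaw": 0},
  {"delta_pos": [0.28,1.0,0.6],"yaw": 0},
  {"delta_pos": [0.29,1.07,0.45],"yaw": 0},
])

```text
t: 11.1
tcp_pos: [0.5456, -0.0134, 0.2345]
tool_rot: [0.127, 0.992, -0.014, 0.008]
force: [0.6, -5.0, -4.7]
finger_gap: 0.133
```

send_rows([
  {"delta_pos": [0.31,1.14,0.15],"yaw": 0},
  {"delta_pos": [0.32,1.17,0.05],"yaw": 0},
  {"delta_pos": [0.32,1.17,-0.1],"yaw": 0},
  {"delta_pos": [0.31,1.15,-0.25],"yaw": 0},
  {"delta_pos": [0.3,1.1,-0.4],"yaw": 0},
  {"delta_pos": [0.28,1.03,-0.55],"yaw": 0},
  {"delta_pos": [0,0,0],"yaw": 0},
])

```text
t: 11.98
tcp_pos: [0.5639, 0.0515, 0.2336]
tool_rot: [0.124, 0.992, -0.025, 0.011]
force: [3.3, -3.2, -10.4]
finger_gap: 0.129
```

```bash
python3 - <<'E'
from h import *
s=manip.sense(); print(s["tcp_pos"])
for o in(.045,.055): 
    P=s["tcp_pos"]+R.from_quat(s["tool_rot"]).apply((0,0,-o))-[.598,.0018,0]; c,si=np.cos(-.2683),np.sin(-.2683)
    y=-si*P[0]+c*P[1]; print(P,c*P[0]+si*P[1],y,"a",-np.arcsin(y/.085),"ztrue",.2+np.sqrt(.085**2-y*y))
E
```

```text
[0.56387999 0.05152805 0.23360241]
[-0.03481707  0.05204396  0.27853737] -0.04736789015460928 0.0409522262437329 a -0.5026973020755201 ztrue 0.2744843283226889
[-0.03497197  0.0525586   0.28852292] -0.047653679198791106 0.041407396819036615 a -0.5088185986766964 ztrue 0.27423225369521553
```

send_rows([
  {"delta_pos": [0.09,0.33,-0.4],"yaw": 0},
  {"delta_pos": [0,0,-0.2],"yaw": 0},
  {"delta_pos": [0,0,0],"yaw": 0},
])

```text
t: 12.35
tcp_pos: [0.5651, 0.0556, 0.2308]
tool_rot: [0.124, 0.992, -0.024, 0.012]
force: [1.5, -5.0, -6.9]
finger_gap: 0.126
```

```bash
cat > bar.py <<'E'
from h import *
s=manip.sense(); print(s["tcp_pos"],s["force"])
P=s["tcp_pos"]+R.from_quat(s["tool_rot"]).apply((0,0,-.05))-[.598,.0018,0]; c,si=np.cos(-.2683),np.sin(-.2683)
y=-si*P[0]+c*P[1]; print("stand",c*P[0]+si*P[1],y,"a",-np.arcsin(y/.085))
E
python3 bar.py
```

```text
[0.56510499 0.05559232 0.23081296] [ 1.54223915 -5.02634175 -6.92660373]
stand -0.04752240743769572 0.045388257681441405 a -0.5633003071898265
```

send_rows([
  {"delta_pos": [0,0,0],"yaw": 0},
  {"delta_pos": [0,0,0],"yaw": 0},
  {"delta_pos": [0,0,0],"yaw": 0},
  {"delta_pos": [0,0,0],"yaw": 0},
  {"delta_pos": [0,0,0],"yaw": 0},
], grip=-1)

```text
t: 12.98
tcp_pos: [0.565, 0.0587, 0.2313]
tool_rot: [0.124, 0.992, -0.021, 0.012]
force: [0.1, 0.1, -0.0]
finger_gap: 0.998
```

send_rows([
  {"delta_pos": [0,0,3],"yaw": 0},
  {"delta_pos": [0,0,4],"yaw": 0},
  {"delta_pos": [0,0,3],"yaw": 0},
  {"delta_pos": [0,0,0],"yaw": 0},
  {"delta_pos": [0,0,0],"yaw": 0},
])

```text
t: 13.6
tcp_pos: [0.5632, 0.059, 0.3321]
tool_rot: [0.124, 0.992, -0.021, 0.01]
force: [-1.1, -0.7, -0.4]
finger_gap: 0.998
```

```bash
python3 - <<'E'
from h import *
import cv2
s=manip.sense(); print(repr(s["tcp_pos"]),repr(s["tool_rot"]))
a=manip.snapshot("wrist");b=manip.snapshot("scene");c=manip.snapshot("top");cv2.imwrite("pics/w4.png",a);cv2.imwrite("pics/s4.png",b);cv2.imwrite("pics/t4.png",c)
L=cv2.resize(a[130:430,150:400],(500,600),interpolation=2); Rr=cv2.resize(b[200:350,205:355],(300,300),interpolation=2)
cv2.imwrite("pics/m4.png",np.clip(np.hstack([L,np.vstack([Rr,cv2.resize(c[180:280,270:370],(300,300),interpolation=2)])])*1.3,0,255).astype(np.uint8))
E
```

```text
array([0.56324634, 0.0590492 , 0.33206557]) array([ 0.12415491,  0.99198969, -0.0211691 ,  0.00968927])
```

View pics/m4.png

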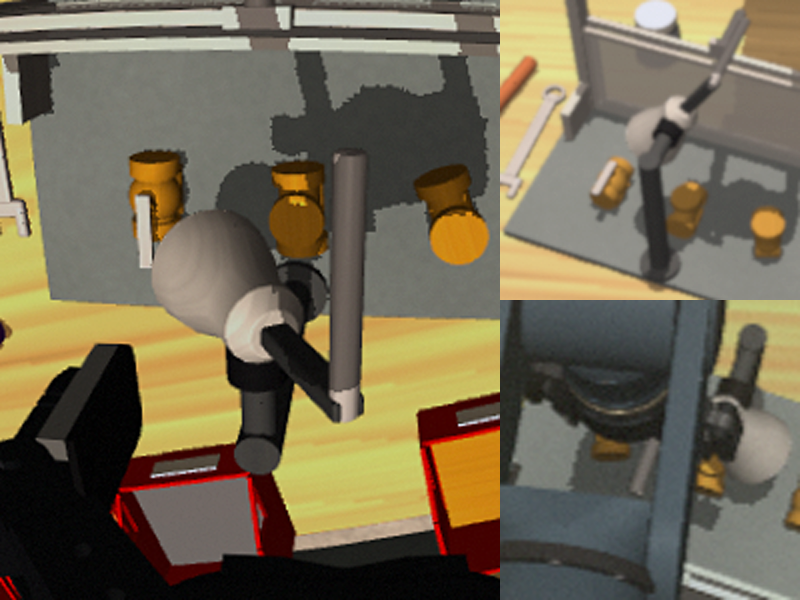

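The lamp is now swung to the -y side. In the left panel its bar runs (351,154) to (347,402), and the valve body is around (157,197). The screen is down and the fittings are in place. I'll measure the aim.

```bash
cat > aim.py <<'E'
from h import *
tp=np.array([0.56324634,0.0590492,0.33206557]);q=[0.12415491,0.99198969,-0.0211691,0.00968927]
px=lambda u:np.array(u)/2+[150,130]
lh=lambda x,a:(x,-.085*np.sin(a),.2+.085*np.cos(a))
bars=[(-.069,(350,154)),(.025,(347,398))]; sc=(326,207)
f=lambda v:np.concatenate([wproj(S2W(v[:3],lh(x,v[3])),tp,q)-px(u) for x,u in bars]+[wproj(S2W(v[:3],(v[4],v[5],.033)),tp,q)-px((157,197)), proj("scene",S2W(v[:3],lh(-.069,v[3])))-sc, (v[:3]-[.598,.0018,-.2683])/[.001,.001,.003],
 [ (v[5]+.099)/.003]])
r=least_squares(f,[.598,.0018,-.2683,-.53,.025,-.1]);v=r.x;print(v.round(4),r.fun.round(1))
for w in (0,1):
    g=lambda a:(wproj(S2W([.598,.0018,-.2683],lh(bars[w][0],a[0])),tp,q)-px(bars[w][1]));print(least_squares(g,[-.5]).x)
print("scene only",least_squares(lambda a:proj("scene",S2W([.598,.0018,-.2683],lh(-.069,a[0])))-sc,[-.5]).x)
print("valve wrist only",least_squares(lambda s:wproj(S2W([.598,.0018,-.2683],(s[0],s[1],.033)),tp,q)-px((157,197)),[0,-.1]).x)
for a in(-.5,-.53,-.55,-.58):print(a,"miss for y=-.099:",(np.cos(a)*-.099+np.sin(a)*(.033-.2))*1000)
E
python3 aim.py
```

```text
[ 0.5981  0.0028 -0.2673 -0.5428  0.0273 -0.0969] [-0.   0.5 -1.2 -1.  -0.3  0.   1.3  2.4  0.1  1.   0.3  0.7]
[-0.55628102]
[-0.56410951]
scene only [-0.48986449]
valve wrist only [ 0.0271954  -0.09533316]
-0.5 miss for y=-.099: -6.816608680245001
-0.53 miss for y=-.099: -0.9938319997519068
-0.55 miss for y=-.099: 2.8888395475290265
-0.58 miss for y=-.099: 8.710195102639373
```

send_rows([
  {"delta_pos": [-5.1,-0.9,0],"yaw": 0},
  {"delta_pos": [-5.1,-0.9,0],"yaw": 0},
  {"delta_pos": [0,0,0],"yaw": 0},
  {"delta_pos": [0,0,0],"yaw": 0},
])

```text
t: 14.25
tcp_pos: [0.4573, 0.0407, 0.3269]
tool_rot: [0.124, 0.992, -0.021, 0.005]
force: [0.5, -0.3, -0.7]
finger_gap: 1.001
```

```bash
python3 - <<'E'
from h import *
import cv2
s=manip.sense(); print(repr(s["tcp_pos"]),repr(s["tool_rot"]))
a=manip.snapshot("wrist");b=manip.snapshot("scene");c=manip.snapshot("top");cv2.imwrite("pics/w5.png",a);cv2.imwrite("pics/s5.png",b);cv2.imwrite("pics/t5.png",c)
k=lambda i,s:cv2.resize(i,s,interpolation=cv2.INTER_CUBIC)
L=np.vstack([k(a[190:340,220:420],(400,300)),k(c[180:280,290:420],(400,300))])
cv2.imwrite("pics/m5.png",np.clip(np.hstack([L,k(b[190:340,225:325],(400,600))])*1.3,0,255).astype(np.uint8))
E
```

```text
array([0.45728963, 0.0407229 , 0.32690201]) array([ 0.12412168,  0.99202542, -0.02130287,  0.00505619])
```

View pics/m5.png

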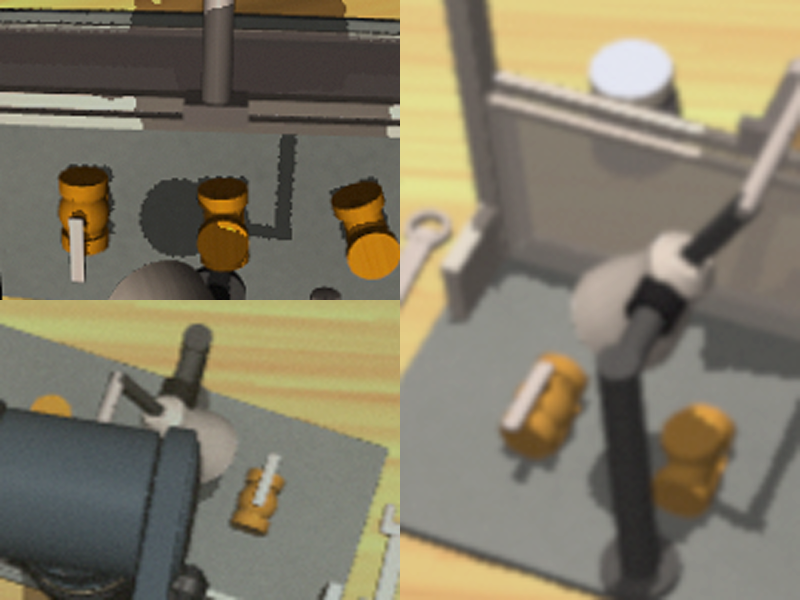

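Left top: valve body (84,211). Left bottom (top camera): bar's rear end (117,76) and valve (259,200). Right (scene): bar's rear end (745,205) and valve (545,405). The screen is down and the lamp has stayed put.

```bash
python3 - <<'E'
from h import *
tp=np.array([.45728963,.0407229,.32690201]);q=[.12412168,.99202542,-.02130287,.00505619]
tp4=np.array([0.56324634,0.0590492,0.33206557]);q4=[0.12415491,0.99198969,-0.0211691,0.00968927]
p4=lambda u:np.array(u)/2+[150,130]
S=[.598,.0018,-.2683]; lh=lambda x,a:(x,-.085*np.sin(a),.2+.085*np.cos(a))
T=np.array([290,180])+np.array([117,76])/3.077; TV=np.array([290,180])+np.array([259,200])/3.077; Sc=np.array([311.2,241.2])
o=lambda F,u,z=.033:least_squares(lambda s:F(S2W(S,(s[0],s[1],z)))-u,[.02,-.1]).x.round(4)
print("valve wrist5",o(lambda P:wproj(P,tp,q),(262,295.5)),"top",o(lambda P:proj("top",P),TV),"scene",o(lambda P:proj("scene",P),(261.2,291.2)))
print("check screen tip wrist",wproj(S2W(S,(-.11,0,.174)),tp,q),"obs col",220+216/2)
for n,u in(("top",T),("scene",Sc)):
    r=least_squares(lambda a:proj(n,S2W(S,lh(.025,a[0])))-u,[-.5]);print(n,r.x,r.fun)
# all-in fit with small wrist-pose slack (rotation about tool x = lateral tilt)
def g(v):
    a,x,y,r4,r5=v; e=[]
    Q=lambda qq,r:(R.from_quat(qq)*R.from_rotvec([r,0,0])).as_quat()
    for xx,u in((-.069,(350,154)),(.025,(347,398))): e.append(wproj(S2W(S,lh(xx,a)),tp4,Q(q4,r4))-p4(u))
    V=S2W(S,(x,y,.033))
    e+=[wproj(V,tp4,Q(q4,r4))-p4((157,197)),wproj(V,tp,Q(q,r5))-[262,295.5],[wproj(S2W(S,(-.11,0,.174)),tp,Q(q,r5))[0]-328]]
    e+=[proj("top",V)-TV,proj("scene",V)-[261.2,291.2],proj("top",S2W(S,lh(.025,a)))-T,proj("scene",S2W(S,lh(.025,a)))-Sc,proj("scene",S2W(S,lh(-.069,a)))-[326,207],[r4/.01,r5/.01]]
    return np.concatenate(e)
r=least_squares(g,[-.53,.025,-.099,0,0],loss="soft_l1");v=r.x;print(v.round(4),g(v).round(1))
a=v[0];print("miss mm",1000*(np.cos(a)*v[2]+np.sin(a)*(.033-.2)))
E
```

```text
valve wrist5 [ 0.0265 -0.0964] top [ 0.0306 -0.0973] scene [ 0.0276 -0.094 ]
check screen tip wrist [327.96005788 241.68097119] obs col 328.0
top [-0.55608522] [-0.30399575  2.24646046]
scene [-0.56940623] [ 0.88353855 -1.22863414]
[-5.547e-01  2.730e-02 -9.620e-02  2.800e-03 -2.000e-04] [ 0.2  0.7 -1.1 -1.1  0.1 -0.   0.1  0.5 -0.1 -0.7  0.9 -0.8 -0.3 -0.3
  2.3  0.4 -1.6  1.2  2.7  0.3 -0. ]
miss mm 6.195228720136877
```

Combined views put the valve at y = -0.0965 and the lamp at -0.555 rad, a miss of about 6 mm. That's inside 12 mm, but there's plenty of time. The grasp-based angle matched the pictures, so I'll regrasp and turn back 0.03 rad.

send_rows([
  {"delta_pos": [5.3,0.7,0],"yaw": 0},
  {"delta_pos": [5.3,0.7,0],"yaw": 0},
  {"delta_pos": [0,0,0],"yaw": 0},
  {"delta_pos": [0,0,-3.5],"yaw": 0},
  {"delta_pos": [0,0,-3.5],"yaw": 0},
  {"delta_pos": [0,0,-3],"yaw": 0},
  {"delta_pos": [0,0,0],"yaw": 0},
])

```text
t: 15.28
tcp_pos: [0.5691, 0.0559, 0.2221]
tool_rot: [0.123, 0.992, -0.022, 0.004]
force: [-0.3, 0.8, 0.3]
finger_gap: 1.005
```

send_rows([
  {"delta_pos": [0,0,0],"yaw": 0},
  {"delta_pos": [0,0,0],"yaw": 0},
  {"delta_pos": [0,0,0],"yaw": 0},
  {"delta_pos": [0,0,0],"yaw": 0},
  {"delta_pos": [0,0,0],"yaw": 0},
], grip=1, force=25)

```text
t: 15.9
tcp_pos: [0.5715, 0.0548, 0.2266]
tool_rot: [0.123, 0.992, -0.022, 0.008]
force: [0.3, -1.4, -3.3]
finger_gap: 0.129
```

```bash
python3 bar.py
```

```text
[0.57153424 0.0548408  0.226572  ] [ 0.29344764 -1.37671983 -3.26828515]
stand -0.04068923440678822 0.046220083306868734 a -0.5749176554925589
```

send_rows([
  {"delta_pos": [-0.06,-0.25,0.1],"yaw": 0},
  {"delta_pos": [0,0,0],"yaw": 0},
])

```text
t: 16.15
tcp_pos: [0.5712, 0.0537, 0.2274]
tool_rot: [0.124, 0.992, -0.021, 0.008]
force: [0.2, -1.1, 0.2]
finger_gap: 0.126
```

```bash
python3 bar.py
```

```text
[0.57121565 0.05374248 0.22739292] [ 0.17698132 -1.11185896  0.15349258]
stand -0.04069640142719 0.04490161683826249 a -0.5565432908633623
```

Moved 1.3 mm; about the same again is needed.

send_rows([
  {"delta_pos": [-0.07,-0.25,0.1],"yaw": 0},
  {"delta_pos": [0,0,0],"yaw": 0},
])

```text
t: 16.4
tcp_pos: [0.5708, 0.0524, 0.2284]
tool_rot: [0.124, 0.992, -0.019, 0.008]
force: [0.8, 1.3, -1.5]
finger_gap: 0.127
```

```bash
python3 bar.py
```

```text
[0.5708187  0.05237093 0.2283776 ] [ 0.75041316  1.34988099 -1.54641549]
stand -0.040717736007664485 0.0433434441215163 a -0.5350951271420362
```

send_rows([
  {"delta_pos": [0,0,0],"yaw": 0},
  {"delta_pos": [0,0,0],"yaw": 0},
  {"delta_pos": [0,0,0],"yaw": 0},
  {"delta_pos": [0,0,0],"yaw": 0},
  {"delta_pos": [0,0,0],"yaw": 0},
], grip=-1)

```text
t: 17.02
tcp_pos: [0.5706, 0.0501, 0.2293]
tool_rot: [0.123, 0.992, -0.022, 0.009]
force: [-0.3, -0.6, -0.2]
finger_gap: 1.001
```

send_rows([
  {"delta_pos": [0,0,3],"yaw": 0},
  {"delta_pos": [0,0,4],"yaw": 0},
  {"delta_pos": [0,0,3],"yaw": 0},
  {"delta_pos": [0,0,0],"yaw": 0},
  {"delta_pos": [0,0,0],"yaw": 0},
  {"delta_pos": [0,0,0],"yaw": 0},
])

```text
t: 17.77
tcp_pos: [0.5681, 0.0501, 0.3288]
tool_rot: [0.123, 0.992, -0.022, 0.005]
force: [-0.6, 0.6, -0.1]
finger_gap: 0.998
```

```bash
python3 - <<'E'
from h import *
import cv2
s=manip.sense(); print(repr(s["tcp_pos"]),repr(s["tool_rot"]))
a=manip.snapshot("wrist");cv2.imwrite("pics/w6.png",a)
b=cv2.imread("pics/w4.png")
k=lambda i:cv2.resize(i,(400,600),interpolation=cv2.INTER_CUBIC)
cv2.imwrite("pics/m6.png",np.clip(np.hstack([k(a[180:360,205:345]),cv2.resize(manip.snapshot("scene")[190:340,225:345],(400,600),interpolation=2)])*1.3,0,255).astype(np.uint8))
E
```

```text
array([0.56811622, 0.05009855, 0.3287731 ]) array([ 0.12299385,  0.99214973, -0.0220218 ,  0.00514519])
```

View pics/m6.png

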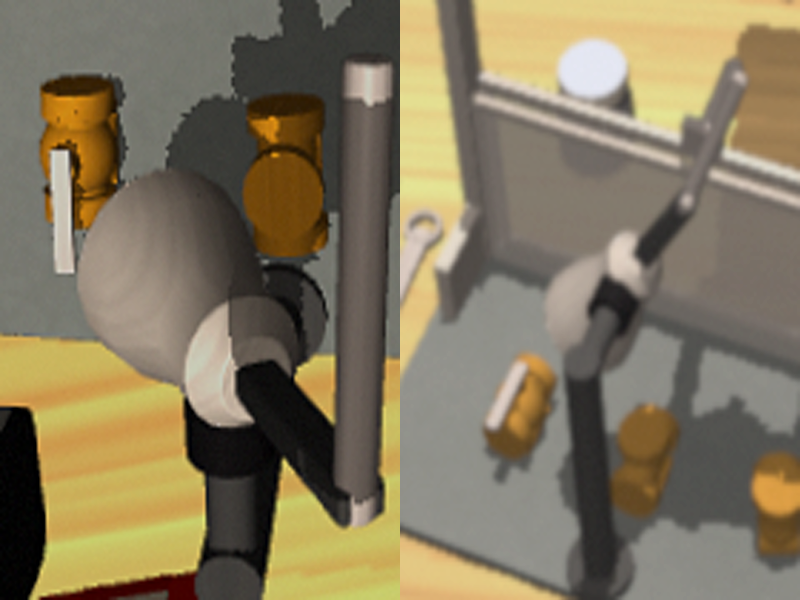

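Last picture: the bar runs (368,63) to (360,505), and the valve body is at (79,150). In the scene panel the bar runs (738,72) to (687,203). Screen down, fittings undisturbed. Now the numbers.

```bash
python3 - <<'E'
from h import *
tp=np.array([.56811622,.05009855,.3287731]);q=[.12299385,.99214973,-.0220218,.00514519]
px=lambda u:np.array([205+u[0]/2.857,180+u[1]/3.333]); S=[.598,.0018,-.2683]; lh=lambda x,a:(x,-.085*np.sin(a),.2+.085*np.cos(a))
for x,u in((-.069,(368,63)),(.025,(360,500))):
    r=least_squares(lambda a:wproj(S2W(S,lh(x,a[0])),tp,q)-px(u),[-.5]);print("wrist",r.x,r.fun)
for x,u in((-.069,(326.4,208)),(.025,(311.1,240.7))):
    r=least_squares(lambda a:proj("scene",S2W(S,lh(x,a[0])))-u,[-.5]);print("scene",r.x,r.fun)
y=least_squares(lambda s:wproj(S2W(S,(s[0],s[1],.033)),tp,q)-px((79,150)),[0,-.1]).x;print("valve",y)
for a in(-.5,-.52,-.54):print(a,[round(1000*(np.cos(a)*yy+np.sin(a)*-.167),1) for yy in(-.099,-.0965,-.094)])
E
```

```text
wrist [-0.53071366] [0.08382169 0.84980415]
wrist [-0.52930379] [-1.48692266 -5.54057685]
scene [-0.51244442] [-0.49636535  0.7319906 ]
scene [-0.55988783] [ 0.67424235 -0.94964097]
valve [ 0.02552833 -0.09600841]
-0.5 [np.float64(-6.8), np.float64(-4.6), np.float64(-2.4)]
-0.52 [np.float64(-2.9), np.float64(-0.8), np.float64(1.4)]
-0.54 [np.float64(0.9), np.float64(3.1), np.float64(5.2)]
```

Aim miss is about 1 mm. Now back to the screen handle.

send_rows([
  {"delta_pos": [-5.2,-0.6,0],"yaw": 0},
  {"delta_pos": [-5.2,-0.6,0],"yaw": 0},
  {"delta_pos": [0,0,0],"yaw": 0},
  {"delta_pos": [0,0,0],"yaw": 0},
])

```text
t: 18.38
tcp_pos: [0.4607, 0.0378, 0.3248]
tool_rot: [0.123, 0.992, -0.022, 0.002]
force: [0.2, -0.9, -1.2]
finger_gap: 1.0
```

send_rows([
  {"delta_pos": [0,0,-4],"yaw": 0},
  {"delta_pos": [0,0,-4],"yaw": 0},
  {"delta_pos": [0,0,-4],"yaw": 0},
  {"delta_pos": [0,0,0],"yaw": 0},
])

```text
t: 18.88
tcp_pos: [0.4678, 0.0374, 0.2026]
tool_rot: [0.123, 0.992, -0.022, 0.006]
force: [-0.1, -0.1, 0.7]
finger_gap: 0.999
```

send_rows([
  {"delta_pos": [-0.6,0,-3],"yaw": 0},
  {"delta_pos": [-0.2,0,-3],"yaw": 0},
  {"delta_pos": [0,0,-2.3],"yaw": 0},
  {"delta_pos": [0,0,0],"yaw": 0},
])

```text
t: 19.38
tcp_pos: [0.4706, 0.0364, 0.1229]
tool_rot: [0.123, 0.992, -0.022, 0.014]
force: [0.5, 0.8, -0.7]
finger_gap: 0.999
```

send_rows([
  {"delta_pos": [0,0,0],"yaw": 0},
  {"delta_pos": [0,0,0],"yaw": 0},
  {"delta_pos": [0,0,0],"yaw": 0},
  {"delta_pos": [0,0,0],"yaw": 0},
  {"delta_pos": [0,0,0],"yaw": 0},
  {"delta_pos": [0,0,0],"yaw": 0},
], grip=1, force=60)

```text
t: 20.12
tcp_pos: [0.4747, 0.0339, 0.1274]
tool_rot: [0.122, 0.992, -0.024, 0.018]
force: [0.2, 0.3, -2.7]
finger_gap: 0.138
```

send_rows([
  {"delta_pos": [0,0,2],"yaw": 0},
  {"delta_pos": [0,0,2],"yaw": 0},
  {"delta_pos": [0,0,2],"yaw": 0},
])

```text
t: 20.5
tcp_pos: [0.4745, 0.0339, 0.1844]
tool_rot: [0.123, 0.992, -0.024, 0.016]
force: [3.6, -1.7, -11.0]
finger_gap: 0.135
```

send_rows([
  {"delta_pos": [0,0,2],"yaw": 0},
  {"delta_pos": [0,0,2],"yaw": 0},
  {"delta_pos": [0,0,2],"yaw": 0},
  {"delta_pos": [0,0,2],"yaw": 0},
  {"delta_pos": [0,0,0.6],"yaw": 0},
  {"delta_pos": [0,0,0.4],"yaw": 0},
])

```text
t: 21.25
tcp_pos: [0.4743, 0.034, 0.2693]
tool_rot: [0.123, 0.992, -0.023, 0.015]
force: [3.3, -1.6, -11.7]
finger_gap: 0.137
```

send_rows([
  {"delta_pos": [0,0,0.6],"yaw": 0},
  {"delta_pos": [0,0,0.6],"yaw": 0},
  {"delta_pos": [0,0,0.4],"yaw": 0},
])

```text
t: 21.62
tcp_pos: [0.474, 0.0341, 0.2762]
tool_rot: [0.124, 0.992, -0.022, 0.012]
force: [12.1, -2.2, -32.2]
finger_gap: 0.132
```

send_rows([
  {"delta_pos": [0,0,0],"yaw": 0},
  {"delta_pos": [0,0,0],"yaw": 0},
  {"delta_pos": [0,0,0],"yaw": 0},
  {"delta_pos": [0,0,0],"yaw": 0},
  {"delta_pos": [0,0,0],"yaw": 0},
  {"delta_pos": [0,0,0],"yaw": 0},
], grip=-1)

```text
t: 22.38
tcp_pos: [0.4737, 0.0348, 0.2803]
tool_rot: [0.123, 0.992, -0.022, 0.013]
force: [0.5, -0.4, -0.6]
finger_gap: 0.998
```

send_rows([
  {"delta_pos": [0,0,3],"yaw": 0},
  {"delta_pos": [0,0,4],"yaw": 0},
  {"delta_pos": [0,0,4],"yaw": 0},
  {"delta_pos": [0,0,0],"yaw": 0},
  {"delta_pos": [-2,5.5,0],"yaw": 0},
  {"delta_pos": [-2,5.5,0],"yaw": 0},
  {"delta_pos": [-2,5.5,0],"yaw": 0},
  {"delta_pos": [-1,5.5,0],"yaw": 0},
  {"delta_pos": [0,0,0],"yaw": 0},
  {"delta_pos": [0,0,0],"yaw": 0},
])

```text
t: 23.62
tcp_pos: [0.3976, 0.2586, 0.387]
tool_rot: [0.124, 0.992, -0.024, 0.008]
force: [-0.6, -1.3, -0.3]
finger_gap: 1.001
```

```bash
python3 - <<'E'
from h import *
import cv2
s=manip.sense();print(s["tcp_pos"],s["qd"].round(3),s["force"])
a0=cv2.imread("pics/scene0.png").astype(np.float32);t0=cv2.imread("pics/top0.png").astype(np.float32)
a=manip.snapshot("scene");t=manip.snapshot("top");cv2.imwrite("pics/sF.png",a);cv2.imwrite("pics/tF.png",t)
s5=cv2.imread("pics/s5.png"); S=[.598,.0018,-.2683]
# screen: match handle+bracket patch of first scene picture (h=.1013) in the last one
u0=proj("scene",S2W(S,(-.107,0,.274)));x,y=u0.astype(int);T=a0[y-14:y+12,x-14:x+20]
m=cv2.matchTemplate(a.astype(np.float32)[y-60:y+60,x-50:x+60],T,cv2.TM_CCOEFF_NORMED);_,sc,_,l=cv2.minMaxLoc(m)
print("match",sc,"shift",(l[0]-50+14,l[1]-60+14))
for h in(.125,.138,.15):print(h,(proj("scene",S2W(S,(-.107,0,.173+h)))-u0).round(1))
# fittings and loose things: local shift scene/top
def sh(A,B,x,y,r):
    T=A[y-r:y+r,x-r:x+r].astype(np.float32);m=cv2.matchTemplate(B[y-r-8:y+r+8,x-r-8:x+r+8].astype(np.float32),T,cv2.TM_CCOEFF_NORMED);_,s_,_,l=cv2.minMaxLoc(m);return (l[0]-8,l[1]-8,round(s_,2))
for n,x,y,r in(("valve",261,291,13),("mid",298,304,11),("left",339,316,13),("tape",403,316,13),("rule",396,346,13),("wrench",218,270,18),("pipe",206,249,16)):print(n,sh(a0,a,x,y,r))
for n,x,y,r in(("spray",264,288,14),("paste",363,336,14)):print(n,sh(t0,t,x,y,r))
print("lamp vs s5 (before nudge)",sh(s5,a,295,255,20))
E
```

```text
[0.39761615 0.25861046 0.38698685] [ 0.022  0.01   0.007  0.012 -0.003  0.003] [-0.57834296 -1.26989364 -0.25156702]
match 0.5550227761268616 shift (0, -15)
0.125 [-0.3 -7.9]
0.138 [ -0.4 -12.2]
0.15 [ -0.5 -16.3]
valve (0, 0, 0.94)
mid (0, 0, 0.74)
left (0, 0, 1.0)
tape (0, 0, 1.0)
rule (0, 0, 1.0)
wrench (0, 0, 1.0)
pipe (0, 0, 1.0)
spray (0, 0, 0.65)
paste (0, 0, 1.0)
lamp vs s5 (before nudge) (0, 0, 0.95)
```

```bash
python3 -c "
from station import manip
print(manip.sign_off(), manip.sense()['t'])"
```

```text
the job is handed in; nothing more can be done
the job is handed in; nothing more can be done
```

I slid the screen down, swung the lamp onto the ball valve, slid the screen back up, and handed the job in at about 24 s of the 64 s allowed.

**What I did**
- **Screen down:** I gripped the handle and pushed it to its lower stop, where the force rose to about 53 N.
- **Lamp:** I swung it onto the valve, which is the right-hand fitting with the flat lever, and let go. The pictures put the beam about 6 mm off, so I gripped it again and turned it back slightly.
- **Screen up:** I pulled it to its upper stop (149 mm of travel, about 32 N at the stop), released it and moved the arm clear.

**Last checks**
- **Aim:** measured after letting go for the second time, before the screen went up. The wrist camera gives a lamp angle of -0.53 rad and a miss of about 1 mm; the scene camera's less certain readings were -0.51 and -0.56 rad, up to about 7 mm off. I did not measure the angle again after raising the screen; a coarse picture comparison showed no shift, but it also missed my small correction.
- **Screen height:** the final picture match puts it near 0.147 m. The match was weak (0.56), but it agrees with the travel and the stop force.
- **Other things:** fittings and loose items show no shift in the pictures, though the match was weak for the spray bottle (0.65) and the middle fitting (0.74).

**What disagreed:** my first grip on the screen handle closed on air. The real fingertips sit about 37 mm above the reported tool point, so I allowed for that in every later grip. The tool also drifted about 2–3° in tilt, with no visible effect.

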